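# Shelve the tin and the shoe-care box by height

## Task

Put the round steel tin and the dark wooden shoe-care box away in the entry cubbies: the tin in the bay with the highest roof, the box lengthwise in the bay with the middle roof, each standing upright and slid in until nothing sticks out of the front. Do not tip either of them over, and leave the earbud case in its low bay and the phone stand, watch puck and whistle where they are.

Things in the scene. Friction and masses are not known exactly. Their poses are not given: they have to be found in the camera images.
- tin_mid (a point): Centre, half-way up, of the loose round lidded steel tin: upright cylinder 60 mm in diameter (lid; the body below is 58 mm), 66 mm tall (lid the top 14 mm), about 0.26 kg; z up. Too tall for the middle and low bays.
- box_mid (a point): Centre, half-way up, of the loose dark wooden shoe-care box, 90 mm long (its x), 62 mm wide (its y), 42 mm high, about 0.28 kg, with a black lid seam and a small clasp on its -x end; the lid is shut for good. Too tall for the low bay, too long to go in sideways.
- bay_tall: Tallest bay, 78 mm from floor to underside of the roof (86 mm outside). Fixed bamboo cubby, walls 10 mm, roof 8 mm, open at the front, a 16 mm high stop lip across the back; its floor is the work surface. Inside 88 mm wide, 110 mm deep. Origin: on the work surface, middle of the open front; +x points into the bay, z up. Three bays stand side by side, 112 mm apart, in any order.
- bay_mid: Middle bay, 54 mm from floor to underside of the roof (62 mm outside). Fixed bamboo cubby, walls 10 mm, roof 8 mm, open at the front, a 16 mm high stop lip across the back; its floor is the work surface. Inside 88 mm wide, 110 mm deep. Origin: on the work surface, middle of the open front; +x points into the bay, z up.
- bay_low: Lowest bay, 32 mm from floor to underside of the roof (40 mm outside), taken by the earbud case. Fixed bamboo cubby, walls 10 mm, roof 8 mm, open at the front, a 16 mm high stop lip across the back; its floor is the work surface. Inside 88 mm wide, 110 mm deep. Origin: on the work surface, middle of the open front; +x points into the bay, z up.
- earbud_case: Loose black earbud case, 48 x 62 x 24 mm high, lying in the lowest bay. Origin: centre of its underside. Bystander.
- phone_stand: Loose aluminium phone stand, foot 95 x 75 mm, leaning back plate to 110 mm high. Origin: centre of its underside. Bystander.
- watch_puck: Loose round white smartwatch charging puck, 64 mm in diameter, 14 mm high. Origin: centre of its underside. Bystander.
- whistle: Loose yellow plastic whistle, about 54 mm long, 20 mm wide, 24 mm high. Origin: on the work surface under the round chamber; the mouthpiece points to its -x. Bystander.
Mind the look-alikes: they are no part of the job. What is meant by the part that bears box_mid is not turquoise, and is the larger of those in its own colour. Of the things that look like the part that bears tin_mid, the smaller one is meant.

How it is judged:
At the end, for the whole second after the job is handed in: The tin stands upright (within 0.12 rad) on the floor of the tallest bay and the box lies flat, lengthwise (within 0.2 rad of the bay's depth) on the floor of the middle bay, each wholly under its roof with at most 4 mm out of the front; all bystanders are within 20 mm of where they were (x of tin_mid in the frame of bay_tall between 0.026 and 0.09 m and y of tin_mid in the frame of bay_tall between -0.03 and 0.03 m and height (world z) of tin_mid between 0.026 and 0.04 m and angle between each of tin_mid, box_mid's own z axis and vertical below 0.12 rad and x of box_mid in the frame of bay_mid between 0.041 and 0.075 m and y of box_mid in the frame of bay_mid between -0.03 and 0.03 m and height (world z) of box_mid between 0.014 and 0.028 m and angle between the x axis of box_mid and the x axis of bay_mid, either way round below 0.2 rad); the robot touches nothing.
It fails at once if the tin or the box is tipped over (angle between any of tin_mid, box_mid's own z axis and vertical above 0.7 rad).
It fails at once if the earbud case is pushed or carried more than 20 mm from its place (distance of earbud_case from where it was at the start of the episode above 0.02 m).
It fails at once if the phone stand is pushed or carried more than 20 mm from its place (distance of phone_stand from where it was at the start of the episode above 0.02 m).
It fails at once if the watch puck is pushed or carried more than 20 mm from its place (distance of watch_puck from where it was at the start of the episode above 0.02 m).
It fails at once if the whistle is pushed or carried more than 20 mm from its place (distance of whistle from where it was at the start of the episode above 0.02 m).
It also fails if it takes over 72 s, if anything falls off the work surface, if the arm or the gripper's body presses on something with over 40 N, if the wrist force passes 120 N, or if a joint passes its speed limit or range.

## Robot

A 7-joint arm with a two-finger parallel gripper is mounted at the origin on the work surface. World frame = base frame: x ahead of the robot, y to its left, z up, the work surface at z = 0. Lengths are in m, angles in rad, forces in N, time in s.
With the tool pointing down it reaches from about 0.425 to 0.95 m from the base axis. Payload 4.7 kg.
Tool frame: the origin (TCP) lies midway between the tips of the shut fingers; the grasp point (between the pads) lies 19 mm behind it; z points along the fingers, y is the direction in which the jaws open and shut (so a half turn about z gives the same grasp; the last joint's range is limited). The gripper opens to 87 mm and grips with 3 to 60 N. Pads are 19 mm wide; open, the fingers measure 117 mm over their backs; the gripper's body (75 mm by 190 mm) begins 51 mm behind the grasp point.
Start: joints at [-1.27, 0.469, -0.049, 1.532, 0.024, 1.141, -0.082], TCP at [0.219, 0.639, 0.223] pointing down, gripper open.
Joint ranges: [-2.59, 2.59], [-0.33, 1.99], [-1.39, 1.29], [0.1, 2.45], [-1.04, 4.18], [0.21, 1.99], [-2.66, 2.66]. Speed limits (rad/s): [2.57, 2.57, 3.14, 3.14, 3.14, 3.14, 3.14].

## Interface

Orientations are given as a unit quaternion [w, x, y, z].
In Python, from rig import * gives the robot as it stands.
- The arm moves only by the shell command python3 -m creep 'ROWS'. ROWS is text: rows parted by semicolons, each of 5 numbers parted by spaces: the shift along the world's x, y, z in m, then the turn about the world's z in rad, then the finger opening in m, from 0 to 0.087. In form: dx dy dz spin grip; .... A call has 1 to 5 rows; each row shifts and turns the pose as measured when the row begins; what a row does not reach is not made up. A row lasts 1/10 s, in which the tool goes at most 50 mm and 8.59 degrees, less where a joint would pass 70% of its speed; a pose out of reach is approached as far as the arm can. A call is refused whole if a number of a shift passes 0.05 or a number of a turn 0.15, either way. A call with a gripper value outside its range is refused whole. The fingers move at their own pace and stop on an object; the grip force is fixed at half the most. Time passes only in rows, so rows that do not move let the fingers close. It gives the time, the measured TCP pose, the force and the opening at its end, in the units of the state.
- observe(): the state, without advancing time (a new reading comes with each control period).
- grab_frame(name): name is "scene" or "top"; returns the picture (400x640x3 uint8, red, green, blue); there is no depth.
- camera_model(name): a dict with "fx", "fy", "cx", "cy" (pixels), "R" (3x3) and "t" (3): a world point X has camera coordinates R X + t. Camera axes: x right, y down, z forward; pixel columns grow to the right and rows downward; lengths in m; the calibration is good to about 2 mm. A picture is of the moment at which its call begins. camera_model takes no time and is no camera call.
- sign_off(): hands the job in, once; it reports no verdict.
The state is a dict: "time": time; "joints": joint angles; "dq": joint speeds; "joint_torque": joint torques, N m; "tcp_pos": TCP position; "tool_rot": TCP orientation; "ft_force": force on the tool from outside, world axes, zero at the start; "ft_torque": the same for the moment, N m; "width": finger opening in m.
Only numpy, scipy, OpenCV 4.12 (cv2) and the standard library are available. Lean on these libraries where they do the work, as an engineer would, in place of code of your own. Each camera call takes 0.05 s, during which the arm holds its last target.

## Working session

There is one attempt and no reset: what is moved stays moved. The work goes in short steps, Python scripts to look and compute and a shell command to move; the robot and the scene stay as the last step left them, time stands still between calls to the robot, and variables do not carry over. Pictures are saved under pics/ and viewed, and the job is handed in when it is done.

```bash
ls; mkdir -p pics
python3 - <<'E'
from rig import *
import cv2
for n in("scene","top"):
    f=grab_frame(n); cv2.imwrite(f"pics/{n}0.png",f[:,:,::-1])
    print(n,camera_model(n))
print(observe())
E
```

```text
pics
scene {'fx': 362.73830937024974, 'fy': 362.73830937024974, 'cx': 323.3294999346715, 'cy': 193.48765603126319, 'R': array([[ 0.03554348,  0.99927232,  0.01383775],
       [ 0.82554544, -0.021555  , -0.56392385],
       [-0.56321523,  0.03146751, -0.82571085]]), 't': array([-0.07640919, -0.42911562,  1.21738835])}
top {'fx': 425.47669937631974, 'fy': 425.47669937631974, 'cx': 323.23550889570896, 'cy': 207.0152400393319, 'R': array([[-5.15550903e-05, -9.99998542e-01,  1.70680869e-03],
       [-9.96531358e-01, -9.06611677e-05, -8.32180552e-02],
       [ 8.32180886e-02, -1.70517869e-03, -9.96529900e-01]]), 't': array([0.03780174, 0.54965846, 1.19944167])}
{'time': 0.1, 'joints': array([-1.26989041,  0.46933245, -0.04855357,  1.53356983,  0.02407638,
        1.14095891, -0.0823262 ]), 'dq': array([-0.00012042, -0.0023432 , -0.00124705, -0.00245673,  0.00022055,
        0.00087469, -0.00056458]), 'joint_torque': array([ 1.03683444e-03, -5.09171247e+01, -8.08781013e-02, -2.36832029e+01,
       -6.13922230e-02,  3.44212633e-02,  7.83394103e-05]), 'tcp_pos': array([0.218439  , 0.63812355, 0.22162528]), 'tool_rot': array([-1.11509512e-04,  1.64178281e-01,  9.86430323e-01, -8.34674696e-04]), 'ft_force': array([ 0.87170601, -0.31681461,  0.68211348]), 'ft_torque': array([ 4.82097393e-02, -8.00092243e-03,  8.19733209e-05]), 'width': 0.08710468796579979}
```

View pics/scene0.png

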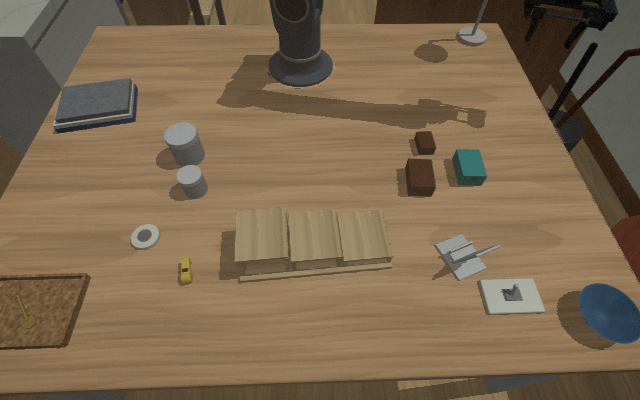

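View pics/top0.png

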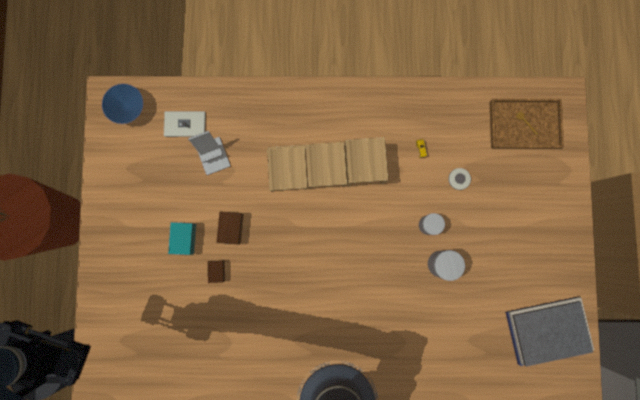

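```bash
cat > h.py <<'E'
import numpy as np, cv2
from rig import *
C={n:camera_model(n) for n in("scene","top")}
def ray(n,u,v):
    c=C[n];d=c["R"].T@np.array([(u-c["cx"])/c["fx"],(v-c["cy"])/c["fy"],1]);o=-c["R"].T@c["t"];return o,d
def onz(n,u,v,z):
    o,d=ray(n,u,v);return o+d*(z-o[2])/d[2]
def tri(a,b):
    o1,d1=ray("scene",*a);o2,d2=ray("top",*b)
    s=np.linalg.lstsq(np.stack([d1,-d2],1),o2-o1,rcond=None)[0]
    p,q=o1+s[0]*d1,o2+s[1]*d2;return (p+q)/2,np.linalg.norm(p-q)
def proj(n,X):
    c=C[n];p=c["R"]@np.array(X)+c["t"];return np.array([c["fx"]*p[0]/p[2]+c["cx"],c["fy"]*p[1]/p[2]+c["cy"]])
def crop(n,img,x,y,w,h,k,name):
    im=cv2.resize(img[y:y+h,x:x+w],None,fx=k,fy=k,interpolation=cv2.INTER_CUBIC);cv2.imwrite("pics/"+name,im[:,:,::-1])
E
python3 - <<'E'
from h import *
s=cv2.imread("pics/scene0.png")[:,:,::-1];t=cv2.imread("pics/top0.png")[:,:,::-1]
crop("s",s,225,190,180,95,4.4,"sbay.png");crop("t",t,255,130,145,70,5.5,"tbay.png")
a=cv2.resize(s[115:205,155:215],None,fx=4,fy=4);b=cv2.resize(s[125:205,400:490],None,fx=4,fy=4)
c=np.zeros((370,620,3),np.uint8);c[:360,:240]=a;c[:320,250:610]=b
cv2.imwrite("pics/sobj.png",c[:,:,::-1])
# rough scale
for n,(u,v),z in [("top",(433,224),.066),("top",(450,265),.066),("top",(230,228),.042),("top",(216,271),.03),("top",(182,238),.04)]:
    print(n,u,v,onz(n,u,v,z).round(3))
E
```

```text
top 433 224 [ 0.499 -0.265  0.066]
top 450 265 [ 0.387 -0.31   0.066]
top 230 228 [0.489 0.3   0.042]
top 216 271 [0.368 0.34  0.03 ]
top 182 238 [0.461 0.435 0.04 ]
```

View pics/sbay.png

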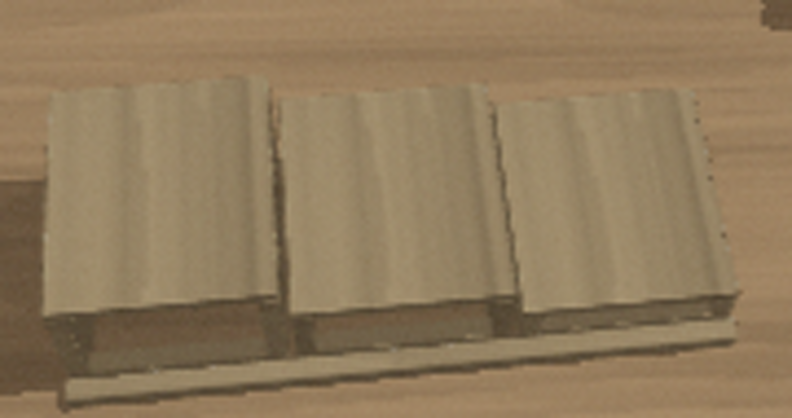

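View pics/tbay.png

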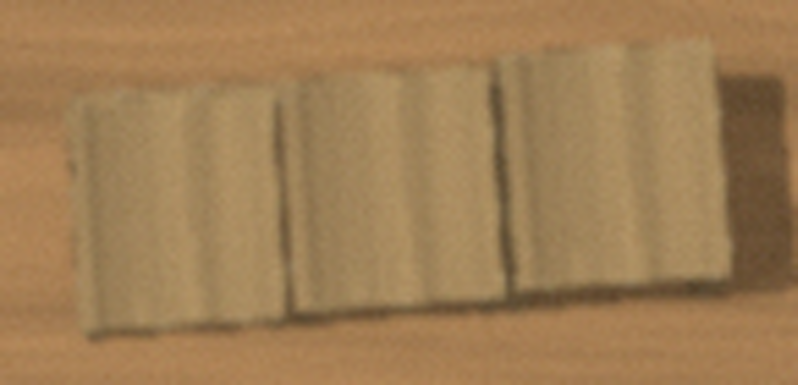

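View pics/sobj.png

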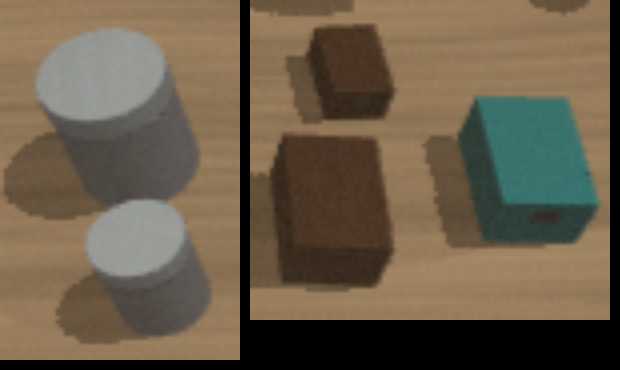

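Run:
```python
from h import *
s=cv2.imread("pics/scene0.png");t=cv2.imread("pics/top0.png")
# bays: corners from crop, (front right, front left, back left, back right) in top
P=lambda a:(a[0]/5.5-.4+255,a[1]/5.5-.4+130)
for nm,z,cs in [("tall",.086,[(730,278),(513,291),(498,60),(713,38)]),("mid",.062,[(507,298),(292,314),(282,83),(493,66)]),("low",.040,[(285,320),(90,335),(70,100),(278,88)])]:
    w=np.array([onz("top",*P(c),z) for c in cs]);
    f=(w[0]+w[1])/2;b=(w[2]+w[3])/2;a=b-f
    print(nm,w[:,:2].round(4).tolist(),"front",f.round(4),"depth",np.linalg.norm(a).round(4),"yaw",np.arctan2(a[1],a[0]).round(4),"wid",np.linalg.norm(w[0]-w[1]).round(4),"yawfront",np.arctan2(*(w[1]-w[0])[[0,1]]).round(3))
def comps(im,mask,n,box,z):
    k,l,st,c=cv2.connectedComponentsWithStats(mask)
    for i in range(1,k):
        if st[i,4]>60 and box[0]<c[i,0]<box[1] and box[2]<c[i,1]<box[3]:
            cn,_=cv2.findContours((l==i).astype(np.uint8),0,2)
            r=cv2.minAreaRect(cn[0]);bp=np.array([onz(n,*q,z) for q in cv2.boxPoints(r)])
            print(n,st[i].tolist(),c[i].round(1),"ctr",onz(n,*r[0],z).round(4),"sides",np.linalg.norm(np.diff(bp,axis=0),axis=1).round(4),"corners",bp[:,:2].round(3).tolist(), "px",cv2.boxPoints(r).round(1).tolist())
for n,im in(("top",t),("scene",s)):
    h=cv2.cvtColor(im,cv2.COLOR_BGR2HSV)
    print("TIN");comps(im,((h[...,1]<45)&(h[...,2]>(125))).astype(np.uint8)*255,n,(150,480,110,290),.066)
    print("BOX");comps(im,((h[...,2]<88)&((h[...,0]<15)|(h[...,0]>170))).astype(np.uint8)*255,n,(190,260,200,290) if n=="top" else (390,450,120,210),.042)
```

```text
tall [[0.6183, -0.1376], [0.6117, -0.0295], [0.7286, -0.0226], [0.7399, -0.1306]] front [ 0.615  -0.0836  0.086 ] depth 0.1195 yaw 0.0585 wid 0.1083 yawfront -0.06
mid [[0.6115, -0.0279], [0.6033, 0.0813], [0.7224, 0.0867], [0.7313, -0.0213]] front [0.6074 0.0267 0.062 ] depth 0.1196 yaw 0.0506 wid 0.1095 yawfront -0.075
low [[0.6031, 0.0857], [0.5953, 0.1863], [0.7185, 0.198], [0.7249, 0.0897]] front [0.5992 0.136  0.04  ] depth 0.1228 yaw 0.064 wid 0.101 yawfront -0.078
TIN
top [164, 112, 45, 28, 899] [184.5 123.9] ctr [0.7763 0.4241 0.066 ] sides [0.1241 0.0775 0.1234] corners [[0.815, 0.487], [0.815, 0.363], [0.738, 0.361], [0.738, 0.485]] px [[164.0, 112.0], [208.0, 112.0], [208.0, 139.0], [164.0, 139.0]]
top [199, 148, 31, 27, 441] [213.7 161.3] ctr [0.679  0.3425 0.066 ] sides [0.0712 0.0652 0.0709] corners [[0.697, 0.387], [0.722, 0.321], [0.661, 0.298], [0.636, 0.364]] px [[198.39999389648438, 153.1999969482422], [222.39999389648438, 144.5], [230.1999969482422, 166.0], [206.1999969482422, 174.8000030517578]]
top [449, 169, 22, 20, 266] [459.1 178.6] ctr [ 0.6259 -0.3421  0.0
[... 2362 characters left out ...]
.3000030517578], [485.79998779296875, 267.79998779296875], [458.20001220703125, 280.29998779296875]]
BOX
scene [414, 132, 22, 23, 308] [425.  141.9] ctr [0.3927 0.3335 0.042 ] sides [0.0542 0.0874 0.0512] corners [[0.358, 0.306], [0.338, 0.356], [0.426, 0.36], [0.444, 0.312]] px [[412.20001220703125, 133.60000610351562], [429.0, 128.0], [437.0, 152.0], [420.20001220703125, 157.60000610351562]]
scene [405, 159, 31, 38, 808] [420.1 176.3] ctr [0.5077 0.2991 0.042 ] sides [0.0762 0.1219 0.0705] corners [[0.448, 0.269], [0.442, 0.345], [0.563, 0.327], [0.568, 0.257]] px [[403.8999938964844, 159.3000030517578], [432.5, 157.0], [435.70001220703125, 195.5], [407.20001220703125, 197.89999389648438]]
```

Run:
```python
from h import *
for n in C: print(n,(-C[n]["R"].T@C[n]["t"]).round(3))
s=cv2.imread("pics/scene0.png")[:,:,::-1];t=cv2.imread("pics/top0.png")[:,:,::-1]
P=lambda a:(a[0]/4.4-.4+225,a[1]/4.4-.4+190)
for nm,z,cs in [("tall",.086,[(48,92),(268,76),(275,296),(43,315)]),("mid",.062,[(278,98),(489,84),(516,297),(290,314)]),("low",.040,[(498,106),(690,91),(740,293),(526,309)])]:
    w=np.array([onz("scene",*P(c),z) for c in cs]);f=(w[0]+w[1])/2;b=(w[2]+w[3])/2;a=b-f
    print(nm,w[:,:2].round(4).tolist(),"front",f.round(4),"depth",np.linalg.norm(a).round(4),"yaw",np.arctan2(a[1],a[0]).round(4))
print("lip top ends",onz("scene",*P((66,380)),.016),onz("scene",*P((735,320)),.016))
print("lip top back",onz("scene",*P((66,402)),.016),onz("scene",*P((735,338)),.016))
a=cv2.resize(t[200:260,205:255],None,fx=6,fy=6,interpolation=2);b=cv2.resize(s[150:205,395:445],None,fx=6,fy=6,interpolation=2)
c=np.zeros((370,620,3),np.uint8);c[:360,:300]=a;c[:330,310:610]=b
cv2.imwrite("pics/box.png",np.clip(c[:,:,::-1].astype(float)*1.8,0,255))
```

```text
scene [1.043 0.029 0.764]
top [0.448 0.04  1.241]
tall [[0.62, -0.1389], [0.6135, -0.03], [0.733, -0.024], [0.7393, -0.1292]] front [ 0.6167 -0.0844  0.086 ] depth 0.1197 yaw 0.0655
mid [[0.6118, -0.0266], [0.6063, 0.0824], [0.7259, 0.0887], [0.7315, -0.0186]] front [0.6091 0.0279 0.062 ] depth 0.1198 yaw 0.0597
low [[0.6065, 0.0881], [0.5999, 0.1912], [0.7171, 0.2012], [0.7225, 0.095]] front [0.6032 0.1396 0.04  ] depth 0.1169 yaw 0.0725
lip top ends [ 0.74263378 -0.13076296  0.016     ] [0.72094424 0.20222358 0.016     ]
lip top back [ 0.75387517 -0.12970798  0.016     ] [0.73056809 0.20085156 0.016     ][ WARN:0@0.677] global loadsave.cpp:1063 imwrite_ Unsupported depth image for selected encoder is fallbacked to CV_8U.
```

View pics/box.png

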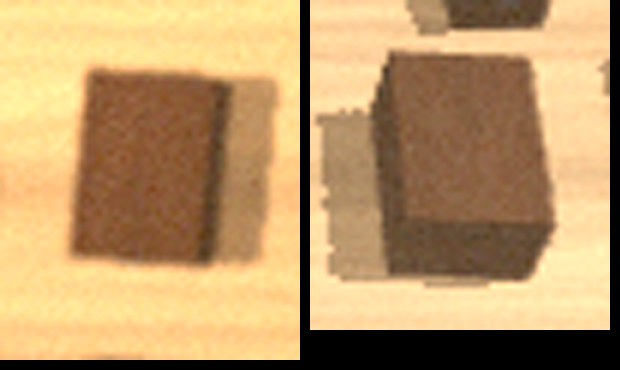

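Run:
```python
from h import *
for n,o,cs in [("top",(205,200),[(91,72),(213,80),(200,263),(72,257)]),("scene",(395,150),[(78,53),(218,58),(243,221),(93,219)])]:
    w=np.array([onz(n,c[0]/6-.4+o[0],c[1]/6-.4+o[1],.042) for c in cs])
    print(n,w[:,:2].round(4).tolist(),w.mean(0).round(4),[np.linalg.norm(w[i]-w[i-1]).round(4) for i in range(4)])
    l=(w[0]+w[1]-w[2]-w[3]) if n=="top" else (w[2]+w[3]-w[0]-w[1]); print("yaw",np.arctan2(l[1],l[0]))
from scipy.spatial.transform import Rotation as R
q=observe()["tool_rot"];print(R.from_quat(q,scalar_first=True).as_matrix().round(3))
```

```text
top [[0.535, 0.33], [0.5313, 0.2726], [0.4455, 0.2773], [0.4483, 0.3372]] [0.49   0.3043 0.042 ] [np.float64(0.0871), np.float64(0.0576), np.float64(0.0859), np.float64(0.06)]
yaw -0.06840321873658133
scene [[0.4457, 0.2787], [0.4499, 0.3389], [0.5362, 0.3316], [0.5336, 0.2701]] [0.4913 0.3048 0.042 ] [np.float64(0.0883), np.float64(0.0604), np.float64(0.0865), np.float64(0.0615)]
yaw -0.09085374188103537
[[-0.946  0.324 -0.   ]
 [ 0.324  0.946 -0.002]
 [-0.    -0.002 -1.   ]]
```

```bash
python3 -m creep '0.03 -0.038 0 0.05 0.087;0.03 -0.038 0 0.05 0.087;0.03 -0.038 0 0.05 0.087;0.03 -0.038 0 0.05 0.087;0.03 -0.038 0 0.05 0.087'
```

```text
time: 0.6
tcp_pos: [0.3625, 0.4472, 0.2179]
tool_rot: [-0.003, 0.026, 1.0, -0.002]
ft_force: [0.4, 0.5, 0.1]
width: 0.0872
```

```bash
python3 -m creep '0.03 -0.036 -0.02 -0.01 0.087;0.03 -0.036 -0.02 -0.01 0.087;0.03 -0.036 -0.02 -0.01 0.087;0.02 -0.03 -0.02 0 0.087;0 0 0 0 0.087'
cat >> h.py <<'E'
def st(tx,ty,tz,yaw):
    from scipy.spatial.transform import Rotation as R
    o=observe();M=R.from_quat(o["tool_rot"],scalar_first=True).as_matrix()
    y=M[:,1]*(1 if M[1,1]>0 else -1);a=np.arctan2(-y[0],y[1])
    p=o["tcp_pos"];print("t",round(o["time"],2),"tcp",p.round(4),"jawyaw",a.round(4),"tilt",M[:,2].round(3),"need",(np.array([tx,ty,tz])-p).round(4),"spin",round(yaw-a,4),"F",o["ft_force"].round(1),"w",round(o["width"],4))
E
python3 -c "
from h import *
st(.4807,.3053,.022,-.08)"
```

```text
time: 1.1
tcp_pos: [0.4758, 0.3003, 0.1383]
tool_rot: [-0.002, 0.047, 0.999, -0.003]
ft_force: [-0.4, 0.3, -0.2]
width: 0.0867
t 1.1 tcp [0.4758 0.3003 0.1383] jawyaw -0.0949 tilt [-0.004 -0.006 -1.   ] need [ 0.0049  0.005  -0.1163] spin 0.0149 F [-0.4  0.3 -0.2] w 0.0867
```

```bash
python3 -m creep '0.005 0.005 -0.04 0.015 0.087;0 0 -0.03 0 0.087;0 0 0 0 0.087'; python3 -c "
from h import *
st(.4807,.3053,.022,-.08)
f=grab_frame('scene');crop('s',f,370,80,130,120,5,'s1.png')"
```

```text
time: 1.4
tcp_pos: [0.482, 0.3045, 0.0668]
tool_rot: [-0.001, 0.042, 0.999, -0.002]
ft_force: [-1.1, -0.1, 0.9]
width: 0.0874
t 1.4 tcp [0.482  0.3045 0.0668] jawyaw -0.0833 tilt [-0.003 -0.005 -1.   ] need [-0.0013  0.0008 -0.0448] spin 0.0033 F [-1.1 -0.1  0.9] w 0.0874
```

View pics/s1.png

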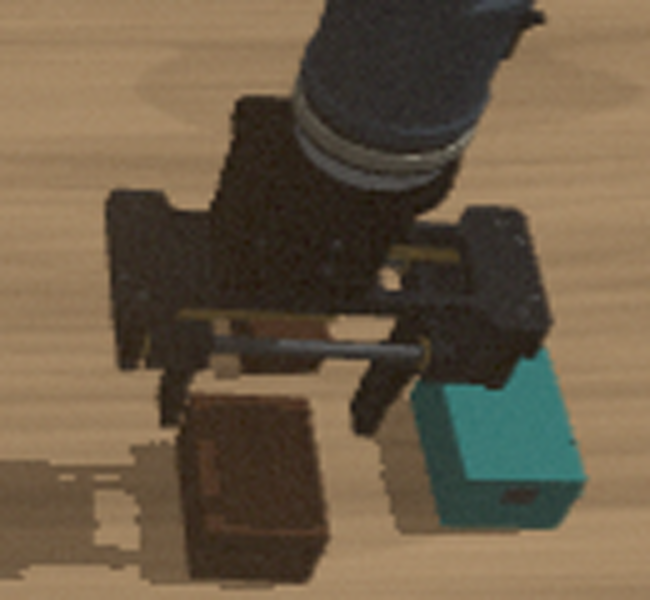

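The crop shows the fingers straddling the big brown box (box top at crop 185–325, 395–530), with the turquoise one clear to the right. Descending.

```bash
python3 -m creep '0 0 -0.03 0 0.087;-0.001 0.001 -0.014 0 0.087;0 0 0 0 0.04;0 0 0 0 0.04;0 0 0 0 0.04'; python3 -c "
from h import *
st(.4807,.3053,.022,-.08)"
```

```text
time: 1.95
tcp_pos: [0.485, 0.3116, 0.0309]
tool_rot: [0.004, 0.04, 0.999, 0.003]
ft_force: [-0.5, -1.2, -1.7]
width: 0.0707
t 1.95 tcp [0.485  0.3116 0.0309] jawyaw -0.0802 tilt [ 0.008  0.005 -1.   ] need [-0.0043 -0.0063 -0.0089] spin 0.0002 F [-0.5 -1.2 -1.7] w 0.0707
```

```bash
python3 -m creep '-0.004 -0.006 -0.009 0 0.08;0 0 0 0 0.08'; python3 -c "
from h import *
st(.4807,.3053,.022,-.08)"
```

```text
time: 2.15
tcp_pos: [0.4817, 0.3059, 0.0233]
tool_rot: [0.005, 0.04, 0.999, 0.004]
ft_force: [-0.2, 0.9, -1.0]
width: 0.0777
t 2.15 tcp [0.4817 0.3059 0.0233] jawyaw -0.0802 tilt [ 0.011  0.007 -1.   ] need [-0.001  -0.0006 -0.0013] spin 0.0002 F [-0.2  0.9 -1. ] w 0.0777
```

```bash
python3 -m creep '-0.001 -0.001 -0.001 0 0.04;0 0 0 0 0.04;0 0 0 0 0.04;0 0 0 0 0.04;0 0 0 0 0.04'; python3 -c "
from h import *
st(.4807,.3053,.022,-.08)"
```

```text
time: 2.65
tcp_pos: [0.481, 0.3053, 0.0229]
tool_rot: [0.006, 0.04, 0.999, 0.004]
ft_force: [-0.1, 0.8, -0.0]
width: 0.0617
t 2.65 tcp [0.481  0.3053 0.0229] jawyaw -0.0802 tilt [ 0.012  0.008 -1.   ] need [-0.0003 -0.     -0.0009] spin 0.0002 F [-0.1  0.8 -0. ] w 0.0617
```

```bash
python3 -m creep '0 0 0.02 0 0.04;0 0 0.03 0 0.04;0.005 -0.03 0.02 0.03 0.04;0.01 -0.04 0 0.03 0.04;0.01 -0.04 0 0.03 0.04'; python3 -c "
from h import *
st(.533,.0224,.026,.065)"
```

```text
time: 3.15
tcp_pos: [0.5009, 0.1985, 0.092]
tool_rot: [0.002, -0.014, 1.0, 0.004]
ft_force: [0.6, -0.4, -3.6]
width: 0.0618
t 3.15 tcp [0.5009 0.1985 0.092 ] jawyaw 0.0277 tilt [ 0.005  0.007 -1.   ] need [ 0.0321 -0.1761 -0.066 ] spin 0.0373 F [ 0.6 -0.4 -3.6] w 0.0618
```

```bash
python3 -m creep '0.008 -0.044 0 0.01 0.04;0.008 -0.044 0 0.01 0.04;0.008 -0.044 0 0.01 0.04;0.006 -0.03 0 0 0.04;0 0 0 0 0.04'; python3 -c "
from h import *
st(.533,.0224,.026,.065)"
```

```text
time: 3.65
tcp_pos: [0.529, 0.0216, 0.09]
tool_rot: [-0.0, -0.025, 1.0, 0.001]
ft_force: [0.6, 0.3, -3.2]
width: 0.0617
t 3.65 tcp [0.529  0.0216 0.09  ] jawyaw 0.0502 tilt [-0.     0.002 -1.   ] need [ 0.004   0.0008 -0.064 ] spin 0.0148 F [ 0.6  0.3 -3.2] w 0.0617
```

```bash
python3 -m creep '0 0.001 -0.03 0.015 0.04;0.002 0 -0.025 0 0.04;0.002 0 -0.006 0 0.04;0 0 0 0 0.04'; python3 -c "
from h import *
st(.533,.0224,.026,.065)
f=grab_frame('scene');crop('s',f,220,100,190,150,4,'s2.png')
f=grab_frame('top');crop('s',f,225,120,190,150,4,'t2.png')"
```

```text
time: 4.05
tcp_pos: [0.5319, 0.0221, 0.0268]
tool_rot: [-0.001, -0.031, 1.0, 0.001]
ft_force: [-0.2, 0.1, -2.5]
width: 0.0617
t 4.05 tcp [0.5319 0.0221 0.0268] jawyaw 0.0628 tilt [-0.002  0.003 -1.   ] need [ 0.0011  0.0003 -0.0008] spin 0.0022 F [-0.2  0.1 -2.5] w 0.0617
```

View pics/s2.png

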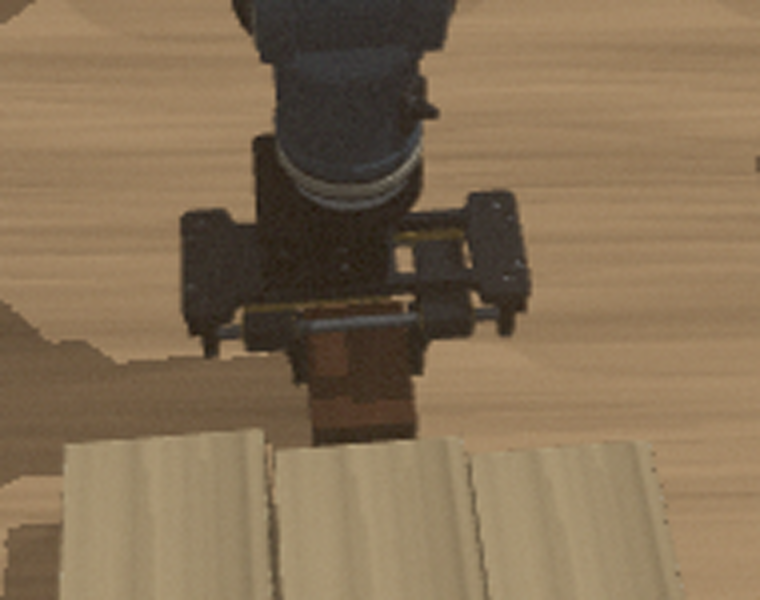

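View pics/t2.png

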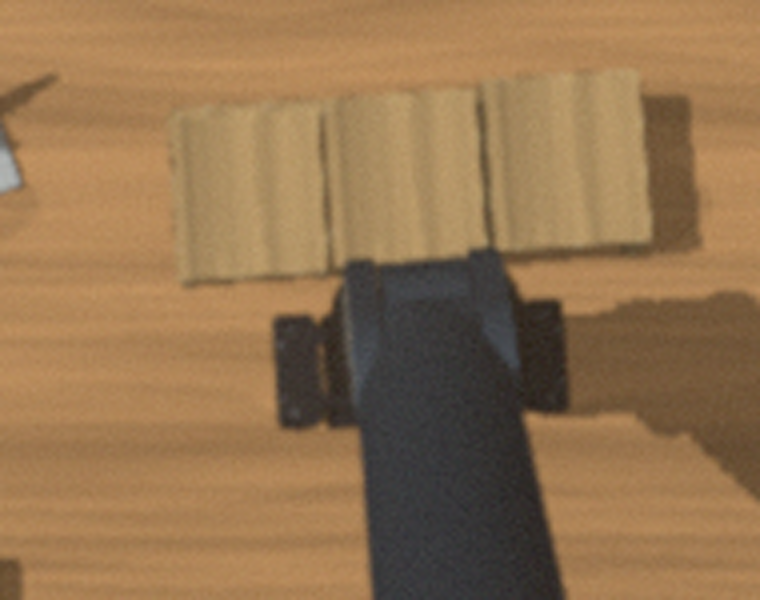

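Box held upright, centred before the middle bay. Inserting.

```bash
python3 -m creep '0.015 0.001 0 0 0.04;0.015 0.001 0 0 0.04;0.015 0.001 0 0 0.04;0.005 0.001 0 0 0.04;0 0 0 0 0.04'; python3 -c "
from h import *
st(.583,.0256,.022,.065)"
```

```text
time: 4.65
tcp_pos: [0.5858, 0.0288, 0.0334]
tool_rot: [0.003, -0.033, 0.999, 0.002]
ft_force: [-0.5, 0.0, -3.5]
width: 0.0618
t 4.65 tcp [0.5858 0.0288 0.0334] jawyaw 0.066 tilt [ 0.006  0.004 -1.   ] need [-0.0028 -0.0032 -0.0114] spin -0.001 F [-0.5  0.  -3.5] w 0.0618
```

```bash
python3 -m creep '-0.001 -0.003 -0.006 0 0.04;0 0 -0.004 0 0.04'; python3 -c "
from h import *
st(.583,.0256,.0225,.065)"
```

```text
time: 4.85
tcp_pos: [0.584, 0.0259, 0.024]
tool_rot: [0.003, -0.033, 0.999, 0.002]
ft_force: [-0.4, -0.5, -3.4]
width: 0.0616
t 4.85 tcp [0.584  0.0259 0.024 ] jawyaw 0.0666 tilt [ 0.007  0.005 -1.   ] need [-0.001  -0.0003 -0.0015] spin -0.0016 F [-0.4 -0.5 -3.4] w 0.0616
```

```bash
python3 -m creep '0 0 -0.002 0 0.04;0 0 -0.0005 0 0.04;0 0 0 0 0.075;0 0 0 0 0.075;0 0 0 0 0.075'; python3 -c "
from h import *
st(.583,.0256,.0225,.065)"
```

```text
time: 5.35
tcp_pos: [0.5838, 0.0259, 0.0235]
tool_rot: [0.004, -0.033, 0.999, 0.003]
ft_force: [0.0, -0.3, -0.4]
width: 0.0729
t 5.35 tcp [0.5838 0.0259 0.0235] jawyaw 0.066 tilt [ 0.008  0.005 -1.   ] need [-0.0008 -0.0003 -0.001 ] spin -0.001 F [ 0.  -0.3 -0.4] w 0.0729
```

```bash
python3 -m creep '0 0 0.02 0 0.075;0 0 0.03 0 0.075;-0.035 -0.002 0.01 0 0.02;-0.035 -0.002 0 0 0;-0.01 0 0 0 0'; python3 -c "
from h import *
st(.513,.021,.0225,.065)"
```

```text
time: 5.85
tcp_pos: [0.5031, 0.0216, 0.0846]
tool_rot: [0.005, -0.033, 0.999, 0.002]
ft_force: [0.1, -0.4, 0.1]
width: 0.0588
t 5.85 tcp [0.5031 0.0216 0.0846] jawyaw 0.0656 tilt [ 0.01   0.005 -1.   ] need [ 0.0099 -0.0006 -0.0621] spin -0.0006 F [ 0.1 -0.4  0.1] w 0.0588
```

```bash
python3 -m creep '0 0 0 0 0;0 0 0 0 0;0 0 0 0 0;0.003 0 -0.03 0 0;0.003 0 -0.03 0 0'; python3 -c "
from h import *
st(.513,.021,.0225,.065)
f=grab_frame('scene');crop('s',f,220,100,190,150,4,'s3.png')"
```

```text
time: 6.35
tcp_pos: [0.5171, 0.0225, 0.0271]
tool_rot: [0.012, -0.033, 0.999, 0.003]
ft_force: [-0.4, 0.5, 0.9]
width: 0.0189
t 6.35 tcp [0.5171 0.0225 0.0271] jawyaw 0.0659 tilt [ 0.024  0.007 -1.   ] need [-0.0041 -0.0015 -0.0046] spin -0.0009 F [-0.4  0.5  0.9] w 0.0189
```

View pics/s3.png

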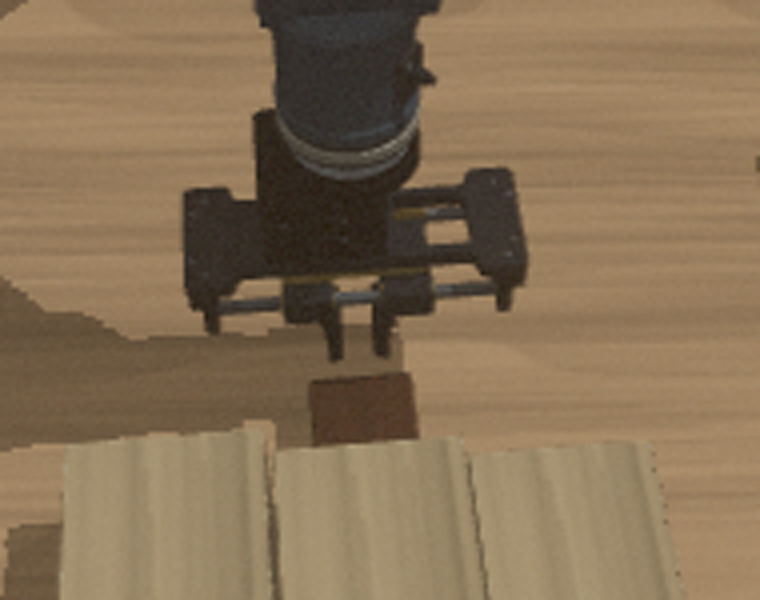

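```bash
python3 -m creep '0.015 0.001 -0.002 0 0;0.015 0.001 -0.001 0 0;0.015 0.001 -0.001 0 0;0.012 0.001 -0.001 0 0'; python3 -c "
from h import *
st(.597,.0265,.0245,.065)"
```

```text
time: 6.8
tcp_pos: [0.5692, 0.0259, 0.0145]
tool_rot: [0.0, -0.033, 0.999, 0.002]
ft_force: [-4.0, -0.4, 2.9]
width: 0.0002
t 6.8 tcp [0.5692 0.0259 0.0145] jawyaw 0.0658 tilt [ 0.     0.004 -1.   ] need [0.0278 0.0006 0.01  ] spin -0.0008 F [-4.  -0.4  2.9] w 0.0002
```

```bash
python3 -m creep '-0.002 0 0.012 0 0;0 0 0.002 0 0'; python3 -c "
from h import *
st(.597,.0265,.0265,.065)"
```

```text
time: 7.0
tcp_pos: [0.5698, 0.0261, 0.0293]
tool_rot: [0.001, -0.033, 0.999, 0.002]
ft_force: [-0.1, -0.7, 0.2]
width: 0.0002
t 7.0 tcp [0.5698 0.0261 0.0293] jawyaw 0.0658 tilt [ 0.003  0.004 -1.   ] need [ 0.0272  0.0004 -0.0028] spin -0.0008 F [-0.1 -0.7  0.2] w 0.0002
```

```bash
python3 -m creep '0.01 0 0 0 0;0.01 0 0 0 0;0.004 0 0 0 0'; python3 -c "
from h import *
st(.597,.0265,.0265,.065)"
```

```text
time: 7.3
tcp_pos: [0.5935, 0.0261, 0.0304]
tool_rot: [0.001, -0.033, 0.999, 0.002]
ft_force: [-2.3, 1.0, 1.8]
width: 0.0005
t 7.3 tcp [0.5935 0.0261 0.0304] jawyaw 0.0659 tilt [ 0.001  0.004 -1.   ] need [ 0.0035  0.0004 -0.0039] spin -0.0009 F [-2.3  1.   1.8] w 0.0005
```

```bash
python3 -m creep '0.003 0 0 0 0'; python3 -c "
from h import *
st(.597,.0265,.0265,.065)
f=grab_frame('top');crop('s',f,265,130,130,90,6,'t4.png')
f=grab_frame('scene');crop('s',f,225,150,180,140,4.4,'s4.png')"
```

```text
time: 7.4
tcp_pos: [0.5961, 0.026, 0.0303]
tool_rot: [-0.0, -0.033, 0.999, 0.002]
ft_force: [-3.7, -0.3, 2.7]
width: 0.0004
t 7.4 tcp [0.5961 0.026  0.0303] jawyaw 0.0659 tilt [-0.001  0.004 -1.   ] need [ 0.0009  0.0005 -0.0038] spin -0.0009 F [-3.7 -0.3  2.7] w 0.0004
```

View pics/t4.png

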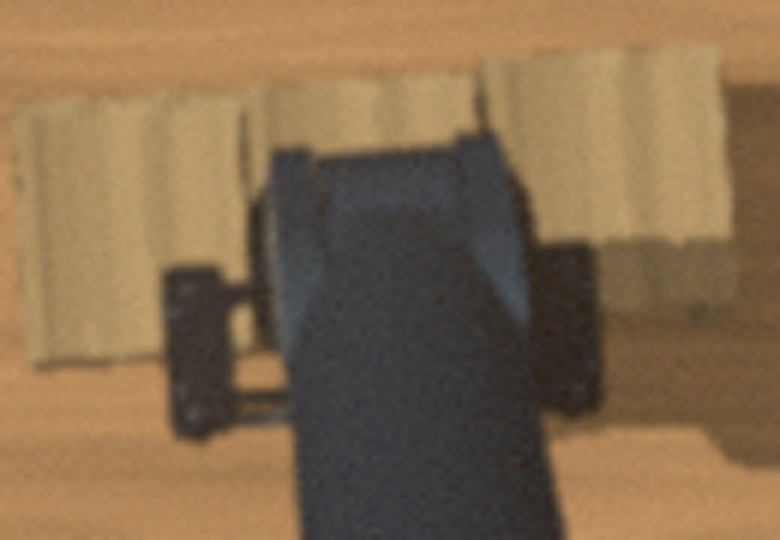

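View pics/s4.png

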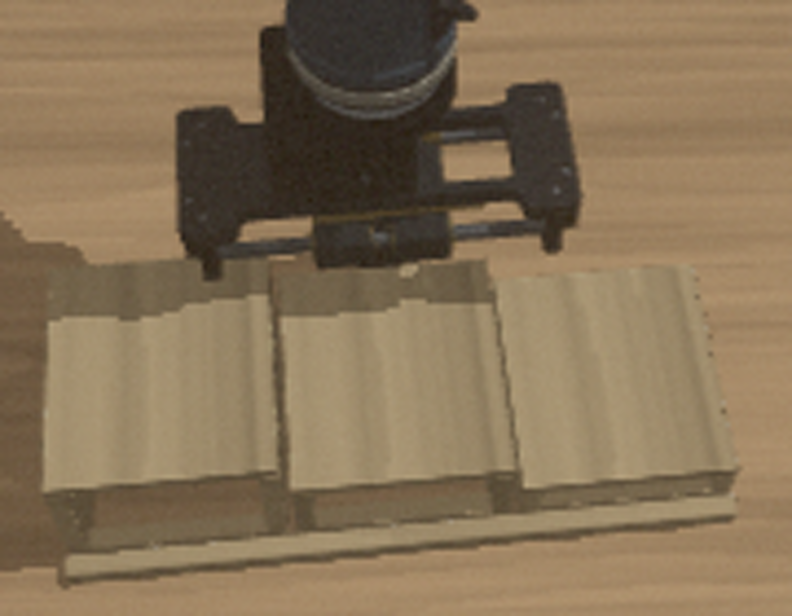

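```bash
python3 -m creep '0.003 0 -0.002 0 0'; python3 -m creep '0.003 0 0 0 0';  python3 -c "
from h import *
st(.597,.0265,.0265,.065)"
```

```text
time: 7.6
tcp_pos: [0.5983, 0.026, 0.0283]
tool_rot: [-0.001, -0.033, 0.999, 0.002]
ft_force: [-11.1, -1.7, 8.3]
width: 0.0006
time: 7.7
tcp_pos: [0.598, 0.0259, 0.0276]
tool_rot: [-0.005, -0.033, 0.999, 0.002]
ft_force: [-10.3, -0.7, 6.6]
width: 0.0009
t 7.7 tcp [0.598  0.0259 0.0276] jawyaw 0.066 tilt [-0.01   0.004 -1.   ] need [-0.001   0.0006 -0.0011] spin -0.001 F [-10.3  -0.7   6.6] w 0.0009
```

Force jumped at 0.598: the fingers stop on the roof edge, so the box's rear should be at the front plane. Backing off and heading to the tin.

```bash
python3 -m creep '-0.03 -0.002 0 0 0;-0.03 -0.002 0.01 0 0.04;-0.01 -0.03 0.03 0 0.08;-0.005 -0.045 0.01 0 0.087;-0.005 -0.045 0 0 0.087'; python3 -m creep '0 -0.045 0 -0.02 0.087;0 -0.045 0 -0.02 0.087;0 -0.045 0 -0.02 0.087;0 -0.03 0 0 0.087;0 0 0 0 0.087'; python3 -c "
from h import *
st(.5,-.2667,.034,0)
f=grab_frame('top');crop('s',f,265,130,130,90,6,'t5.png')
f=grab_frame('scene');crop('s',f,150,110,180,140,4.4,'s5.png')"
```

```text
time: 8.2
tcp_pos: [0.5203, -0.0926, 0.0788]
tool_rot: [0.0, -0.041, 0.999, 0.003]
ft_force: [0.4, -0.7, -0.7]
width: 0.0244
time: 8.7
tcp_pos: [0.5229, -0.2745, 0.082]
tool_rot: [0.008, -0.005, 1.0, -0.002]
ft_force: [-0.6, 0.1, 0.8]
width: 0.0644
t 8.7 tcp [ 0.5229 -0.2745  0.082 ] jawyaw 0.0106 tilt [ 0.016 -0.003 -1.   ] need [-0.0229  0.0078 -0.048 ] spin -0.0106 F [-0.6  0.1  0.8] w 0.0644
```

View pics/t5.png

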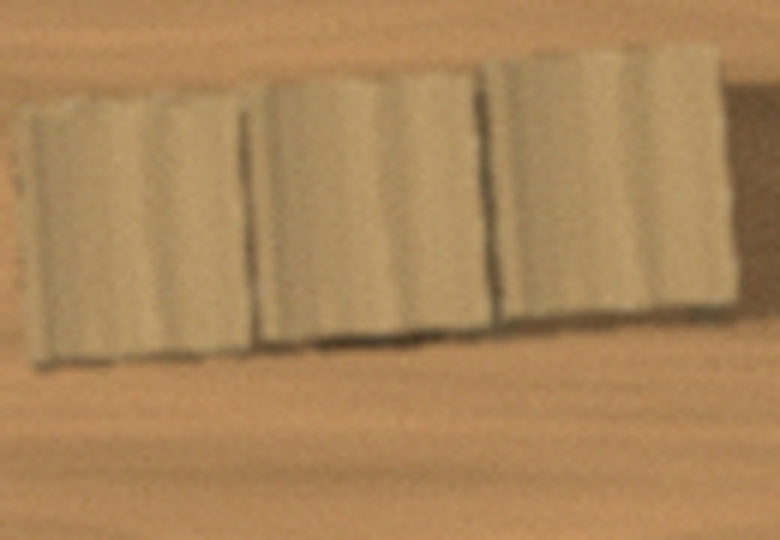

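View pics/s5.png

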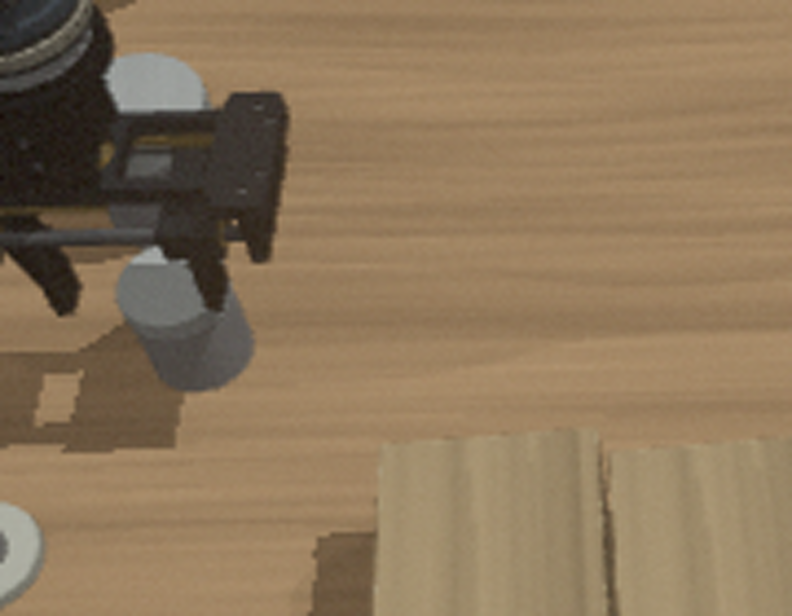

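```bash
python3 -c "
from h import *
print(onz('scene',141/4.4+150,310/4.4+110,.082),onz('scene',170/4.4+150,290/4.4+110,.066))"; python3 -m creep '-0.023 0.008 0.005 -0.01 0.087;0 0 0 0 0.087'; python3 -c "
from h import *
st(.5,-.2667,.034,0)
f=grab_frame('top');crop('s',f,390,180,90,110,5,'t6.png')
f=grab_frame('scene');crop('s',f,140,110,110,110,5,'s6.png')"
```

```text
[ 0.53209731 -0.27157424  0.082     ] [ 0.50693784 -0.26540457  0.066     ]
time: 9.0
tcp_pos: [0.5012, -0.2574, 0.0861]
tool_rot: [0.008, -0.005, 1.0, 0.001]
ft_force: [-0.6, -0.6, -0.2]
width: 0.0848
t 9.0 tcp [ 0.5012 -0.2574  0.0861] jawyaw 0.0105 tilt [ 0.015  0.002 -1.   ] need [-0.0012 -0.0093 -0.0521] spin -0.0105 F [-0.6 -0.6 -0.2] w 0.0848
```

View pics/s6.png

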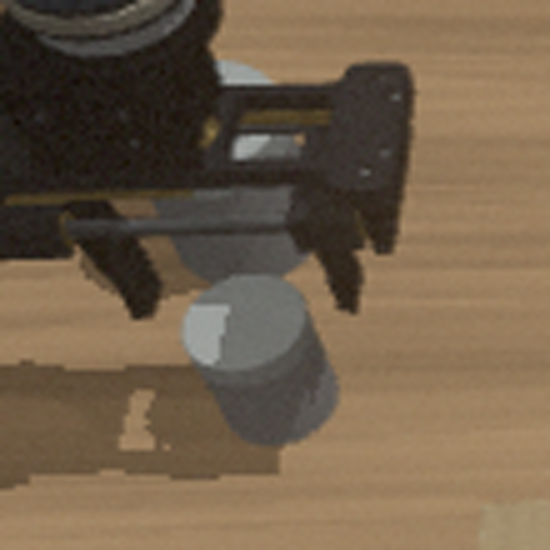

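```bash
python3 -m creep '-0.001 -0.009 0 -0.01 0.087;0 0 0 0 0.087'; python3 -c "
from h import *
st(.5,-.2667,.034,0)"
```

```text
time: 9.3
tcp_pos: [0.5053, -0.2658, 0.0867]
tool_rot: [0.01, -0.003, 1.0, 0.0]
ft_force: [0.2, 0.2, 0.3]
width: 0.0868
t 9.3 tcp [ 0.5053 -0.2658  0.0867] jawyaw 0.0054 tilt [ 0.021  0.001 -1.   ] need [-0.0053 -0.0009 -0.0527] spin -0.0054 F [0.2 0.2 0.3] w 0.0868
```

```bash
python3 -m creep '-0.004 -0.001 -0.025 0 0.087;-0.001 0 -0.02 0 0.087;0 0 -0.005 0 0.087'; python3 -c "
from h import *
st(.5,-.2667,.034,0)"
```

```text
time: 9.6
tcp_pos: [0.5036, -0.2674, 0.0367]
tool_rot: [0.013, -0.003, 1.0, -0.001]
ft_force: [0.4, 0.7, 0.3]
width: 0.0868
t 9.6 tcp [ 0.5036 -0.2674  0.0367] jawyaw 0.0065 tilt [ 0.026 -0.001 -1.   ] need [-0.0036  0.0007 -0.0027] spin -0.0065 F [0.4 0.7 0.3] w 0.0868
```

```bash
python3 -m creep '-0.004 0 -0.002 0 0.08;0 0 0 0 0.07;-0.001 0 0 0 0.055;0 0 0 0 0.04;0 0 0 0 0.04'; python3 -c "
from h import *
st(.5,-.2667,.034,0)"
```

```text
time: 10.1
tcp_pos: [0.4999, -0.2678, 0.0361]
tool_rot: [0.014, -0.003, 1.0, -0.001]
ft_force: [0.1, 0.4, -1.9]
width: 0.0587
t 10.1 tcp [ 0.4999 -0.2678  0.0361] jawyaw 0.0069 tilt [ 0.028 -0.002 -1.   ] need [ 0.0001  0.0011 -0.0021] spin -0.0069 F [ 0.1  0.4 -1.9] w 0.0587
```

```bash
python3 -m creep '0 0 0 0 0.03;0 0 0.02 0 0.03;0 0 0.025 0 0.03;0.01 0.035 0.01 0.02 0.03;0.015 0.04 0 0.02 0.03'; python3 -c "
from h import *
st(.560,-.087,.04,.065)"
```

```text
time: 10.6
tcp_pos: [0.5215, -0.1983, 0.0926]
tool_rot: [0.013, -0.017, 1.0, -0.002]
ft_force: [0.8, 0.7, -1.9]
width: 0.0585
t 10.6 tcp [ 0.5215 -0.1983  0.0926] jawyaw 0.0348 tilt [ 0.025 -0.004 -1.   ] need [ 0.0385  0.1113 -0.0526] spin 0.0302 F [ 0.8  0.7 -1.9] w 0.0585
```

```bash
python3 -m creep '0.012 0.04 0 0.015 0.03;0.013 0.04 0 0.01 0.03;0.01 0.025 0 0 0.03;0 0 0 0 0.03'; python3 -c "
from h import *
st(.560,-.087,.04,.065)
f=grab_frame('scene');crop('s',f,200,100,150,150,4,'s7.png')"
```

```text
time: 11.0
tcp_pos: [0.5594, -0.0826, 0.0939]
tool_rot: [0.015, -0.034, 0.999, -0.001]
ft_force: [0.8, -0.6, -2.0]
width: 0.0587
t 11.0 tcp [ 0.5594 -0.0826  0.0939] jawyaw 0.0688 tilt [ 0.029 -0.001 -1.   ] need [ 0.0006 -0.0044 -0.0539] spin -0.0038 F [ 0.8 -0.6 -2. ] w 0.0587
```

View pics/s7.png

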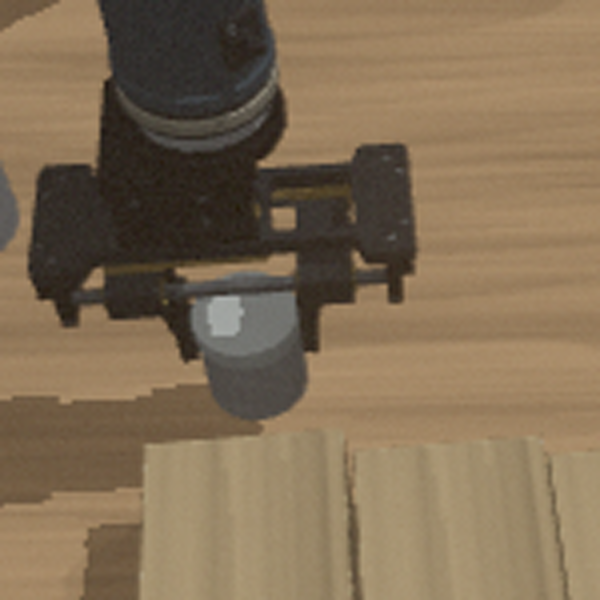

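Tin held upright before the tall bay (lid at crop 245,315). Lowering and inserting.

```bash
python3 -m creep '0 -0.004 -0.03 -0.004 0.03;0 0 -0.02 0 0.03;0 0 -0.002 0 0.03;0 0 0 0 0.03'; python3 -c "
from h import *
st(.560,-.087,.04,.065)"
```

```text
time: 11.45
tcp_pos: [0.5575, -0.0941, 0.0413]
tool_rot: [0.014, -0.029, 0.999, -0.003]
ft_force: [0.5, -0.6, -1.4]
width: 0.0589
t 11.45 tcp [ 0.5575 -0.0941  0.0413] jawyaw 0.0574 tilt [ 0.029 -0.006 -1.   ] need [ 0.0025  0.0071 -0.0013] spin 0.0076 F [ 0.5 -0.6 -1.4] w 0.0589
```

```bash
python3 -m creep '0.012 0.006 -0.001 0.007 0.03;0.014 0.001 -0.001 0 0.03;0.01 0.001 -0.001 0 0.03'; python3 -c "
from h import *
st(.600,-.085,.0365,.065)"
```

```text
time: 11.75
tcp_pos: [0.5958, -0.0879, 0.0409]
tool_rot: [0.016, -0.031, 0.999, -0.004]
ft_force: [0.1, 0.3, -1.6]
width: 0.0586
t 11.75 tcp [ 0.5958 -0.0879  0.0409] jawyaw 0.0612 tilt [ 0.032 -0.007 -0.999] need [ 0.0042  0.0029 -0.0044] spin 0.0038 F [ 0.1  0.3 -1.6] w 0.0586
```

```bash
python3 -m creep '0.003 0.003 -0.003 0.003 0.03;0 0 -0.002 0 0.03'; python3 -c "
from h import *
st(.600,-.085,.0365,.065)"
```

```text
time: 11.95
tcp_pos: [0.6024, -0.0839, 0.0372]
tool_rot: [0.018, -0.033, 0.999, -0.004]
ft_force: [-0.3, 0.1, -1.8]
width: 0.0582
t 11.95 tcp [ 0.6024 -0.0839  0.0372] jawyaw 0.0656 tilt [ 0.037 -0.006 -0.999] need [-0.0024 -0.0011 -0.0007] spin -0.0006 F [-0.3  0.1 -1.8] w 0.0582
```

```bash
python3 -m creep '-0.001 0 -0.0015 0 0.03;0 0 0 0 0.062;0 0 0 0 0.075;0 0 0 0 0.075;0 0 0 0 0.075'; python3 -c "
from h import *
st(.600,-.085,.0365,.065)"
```

```text
time: 12.45
tcp_pos: [0.6011, -0.0842, 0.0366]
tool_rot: [0.019, -0.033, 0.999, -0.004]
ft_force: [-0.4, -0.9, -1.1]
width: 0.073
t 12.45 tcp [ 0.6011 -0.0842  0.0366] jawyaw 0.0654 tilt [ 0.038 -0.007 -0.999] need [-0.0011 -0.0008 -0.0001] spin -0.0004 F [-0.4 -0.9 -1.1] w 0.073
```

```bash
python3 -m creep '0 0 0.02 0 0.075;-0.001 0 0.03 0 0.075;-0.001 0 0.005 0 0.075;-0.03 -0.002 0 0 0.02;-0.035 -0.002 0 0 0'; python3 -m creep '-0.005 0 0 0 0;0 0 0 0 0;0 0 0 0 0;0 0 0 0 0;0 0 0 0 0'; python3 -c "
from h import *
st(.532,-.0895,.025,.065)
f=grab_frame('scene');crop('s',f,200,100,150,150,4,'s8.png')"
```

```text
time: 12.95
tcp_pos: [0.5356, -0.0876, 0.0929]
tool_rot: [0.02, -0.034, 0.999, -0.004]
ft_force: [-0.6, 0.4, -0.2]
width: 0.066
time: 13.45
tcp_pos: [0.5274, -0.0879, 0.0917]
tool_rot: [0.018, -0.033, 0.999, -0.004]
ft_force: [-0.0, -0.2, 0.2]
width: 0.0267
t 13.45 tcp [ 0.5274 -0.0879  0.0917] jawyaw 0.0659 tilt [ 0.037 -0.006 -0.999] need [ 0.0046 -0.0016 -0.0667] spin -0.0009 F [-0.  -0.2  0.2] w 0.0267
```

View pics/s8.png

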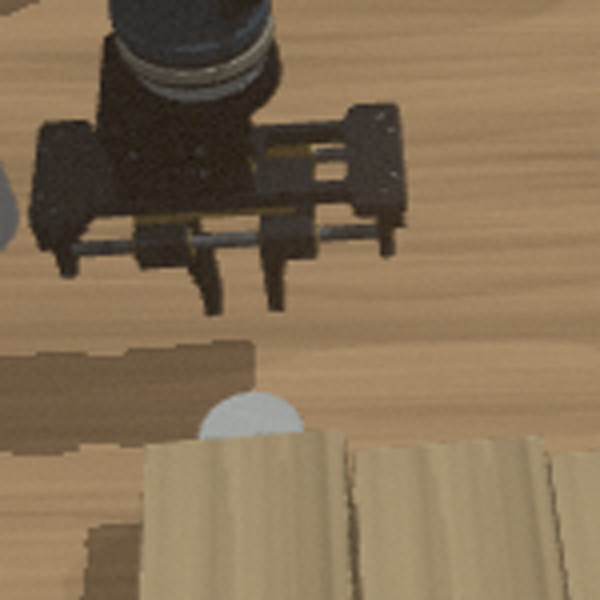

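```bash
python3 -m creep '0 -0.001 -0.03 0 0;0 0 -0.03 0 0;0 0 -0.003 0 0;0 0 0 0 0'; python3 -c "
from h import *
st(.538,-.089,.027,.065)"
```

```text
time: 13.9
tcp_pos: [0.5313, -0.0887, 0.0283]
tool_rot: [0.021, -0.034, 0.999, -0.004]
ft_force: [0.3, 0.1, 0.8]
width: 0.0013
t 13.9 tcp [ 0.5313 -0.0887  0.0283] jawyaw 0.0669 tilt [ 0.042 -0.007 -0.999] need [ 0.0067 -0.0003 -0.0013] spin -0.0019 F [0.3 0.1 0.8] w 0.0013
```

```bash
python3 -m creep '0.012 0.001 0 0 0;0.012 0.001 0 0 0'; python3 -c "
from h import *
st(.603,-.0846,.027,.065)"; python3 -m creep '0.008 0.0005 0 0 0;0.008 0.0005 0 0 0'; python3 -c "
from h import *
st(.603,-.0846,.027,.065)"
```

```text
time: 14.1
tcp_pos: [0.5567, -0.0869, 0.03]
tool_rot: [0.022, -0.033, 0.999, -0.004]
ft_force: [0.8, -0.4, -0.4]
width: 0.0006
t 14.1 tcp [ 0.5567 -0.0869  0.03  ] jawyaw 0.0662 tilt [ 0.043 -0.007 -0.999] need [ 0.0463  0.0023 -0.003 ] spin -0.0012 F [ 0.8 -0.4 -0.4] w 0.0006
time: 14.3
tcp_pos: [0.5763, -0.0856, 0.0318]
tool_rot: [0.023, -0.033, 0.999, -0.004]
ft_force: [-0.7, -0.8, -0.2]
width: 0.0003
t 14.3 tcp [ 0.5763 -0.0856  0.0318] jawyaw 0.0668 tilt [ 0.047 -0.007 -0.999] need [ 0.0267  0.001  -0.0048] spin -0.0018 F [-0.7 -0.8 -0.2] w 0.0003
```

```bash
python3 -m creep '0.007 0.0003 -0.002 0 0;0.006 0.0003 -0.002 0 0'; python3 -c "
from h import *
st(.603,-.0846,.027,.065)
f=grab_frame('scene');crop('s',f,215,150,150,130,5,'s9.png')"
```

```text
time: 14.5
tcp_pos: [0.591, -0.0849, 0.0285]
tool_rot: [0.024, -0.034, 0.999, -0.004]
ft_force: [-2.3, -0.3, 1.7]
width: 0.0002
t 14.5 tcp [ 0.591  -0.0849  0.0285] jawyaw 0.067 tilt [ 0.047 -0.007 -0.999] need [ 0.012   0.0003 -0.0015] spin -0.002 F [-2.3 -0.3  1.7] w 0.0002
```

View pics/s9.png

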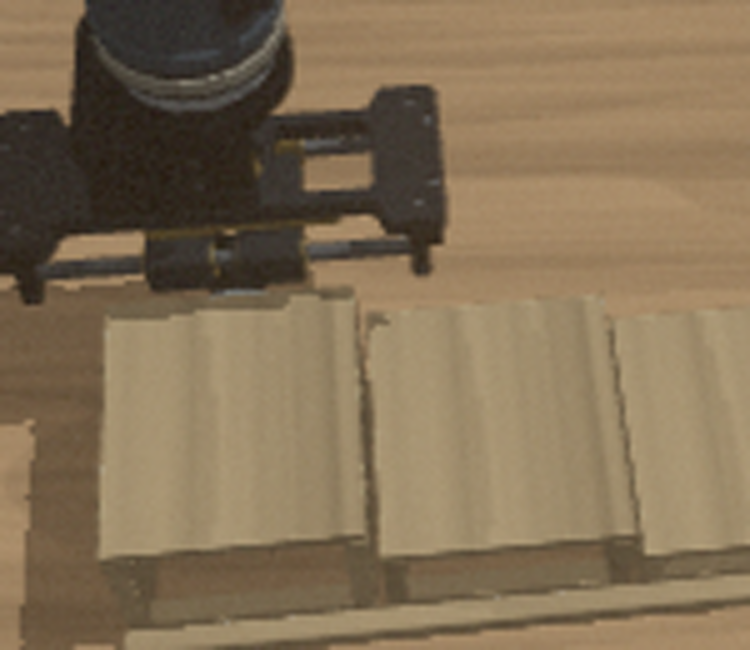

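```bash
python3 -m creep '0.005 0.0003 0 0 0;0.004 0.0003 0 0 0'; python3 -m creep '0.004 0 0 0 0'; python3 -c "
from h import *
st(.603,-.0846,.027,.065)"
```

```text
time: 14.75
tcp_pos: [0.6007, -0.0843, 0.0278]
tool_rot: [0.023, -0.034, 0.999, -0.004]
ft_force: [-1.6, -0.2, 1.6]
width: 0.0003
time: 14.85
tcp_pos: [0.6045, -0.0843, 0.0277]
tool_rot: [0.023, -0.034, 0.999, -0.004]
ft_force: [-2.5, 0.7, 1.5]
width: 0.0003
t 14.85 tcp [ 0.6045 -0.0843  0.0277] jawyaw 0.067 tilt [ 0.045 -0.007 -0.999] need [-0.0015 -0.0003 -0.0007] spin -0.002 F [-2.5  0.7  1.5] w 0.0003
```

```bash
python3 -m creep '0.003 0 0 0 0';python3 -m creep '0.003 0 0 0 0'; python3 -c "
from h import *
st(.603,-.0846,.027,.065)"
```

```text
time: 14.95
tcp_pos: [0.6077, -0.0842, 0.0277]
tool_rot: [0.023, -0.034, 0.999, -0.004]
ft_force: [-2.2, 0.3, 1.4]
width: 0.0006
time: 15.05
tcp_pos: [0.6079, -0.0843, 0.0272]
tool_rot: [0.019, -0.033, 0.999, -0.004]
ft_force: [-13.1, 1.1, 9.1]
width: 0.0007
t 15.05 tcp [ 0.6079 -0.0843  0.0272] jawyaw 0.0668 tilt [ 0.038 -0.007 -0.999] need [-0.0049 -0.0003 -0.0002] spin -0.0018 F [-13.1   1.1   9.1] w 0.0007
```

```bash
python3 -m creep '-0.03 -0.002 0 0 0;-0.03 -0.002 0.02 0 0;-0.02 -0.03 0.04 0 0;-0.02 -0.04 0.02 0 0;-0.02 -0.04 0.02 0 0'; python3 -m creep '0 -0.045 0.01 0 0;0 -0.045 0.01 0 0;0 -0.045 0.01 0 0;0 0 0 0 0;0 0 0 0 0'; python3 -c "
from h import *
st(.603,-.0846,.027,.065)
f=grab_frame('top');cv2.imwrite('pics/t10f.png',f[:,:,::-1]);crop('s',f,265,130,130,90,6,'t10.png')
f=grab_frame('scene');cv2.imwrite('pics/s10f.png',f[:,:,::-1]);crop('s',f,225,190,180,95,4.4,'s10.png')"
```

```text
time: 15.55
tcp_pos: [0.4901, -0.1912, 0.1255]
tool_rot: [0.021, -0.041, 0.999, -0.002]
ft_force: [0.3, 0.2, 1.0]
width: 0.0006
time: 16.05
tcp_pos: [0.4901, -0.3412, 0.1635]
tool_rot: [0.028, -0.036, 0.999, -0.008]
ft_force: [-0.1, 0.4, -0.9]
width: 0.0003
t 16.05 tcp [ 0.4901 -0.3412  0.1635] jawyaw 0.0718 tilt [ 0.057 -0.015 -0.998] need [ 0.1129  0.2566 -0.1365] spin -0.0068 F [-0.1  0.4 -0.9] w 0.0003
```

View pics/t10.png

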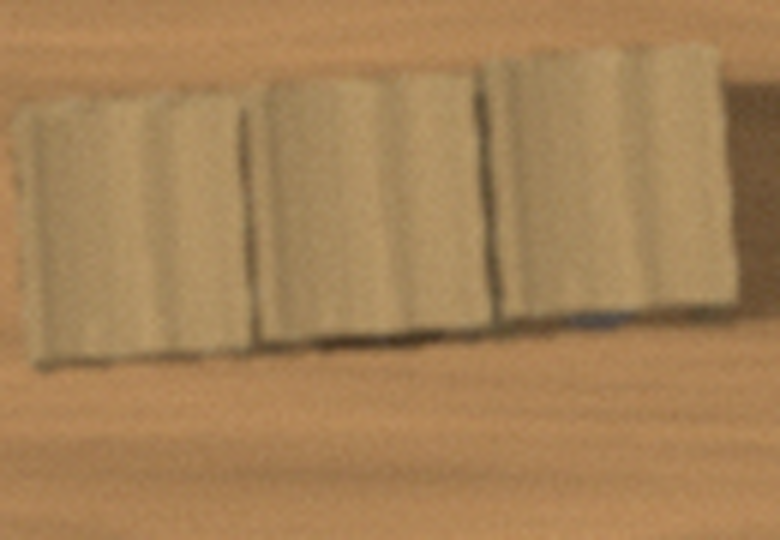

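View pics/s10f.png

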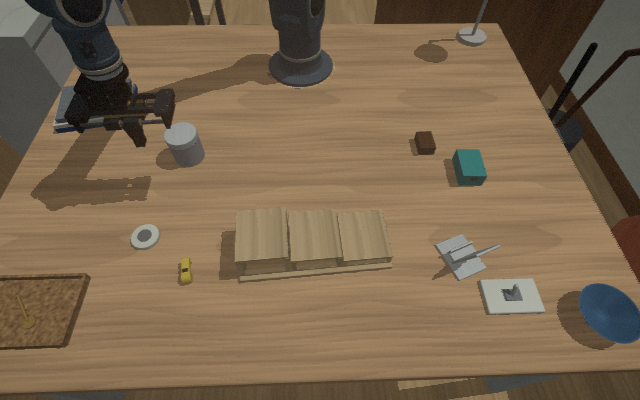

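View pics/t10f.png

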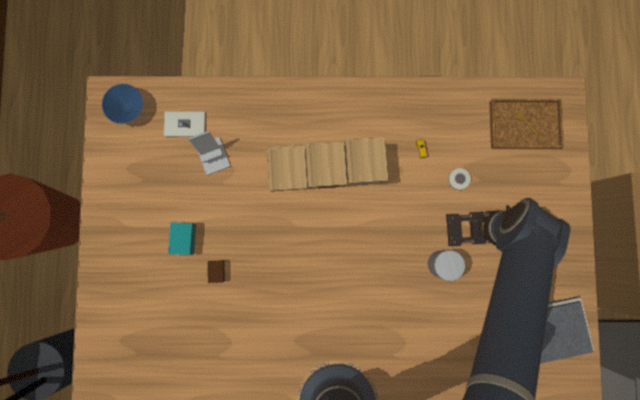

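Run:
```python
from h import *
a=cv2.imread("pics/top0.png").astype(float).sum(2)/3;b=cv2.imread("pics/t10f.png").astype(float).sum(2)/3
for nm,us,O in[("box",range(318,337),(.608,.0273)),("tin",range(359,371),(.616,-.084))]:
    print(nm,range(182,192))
    for u in us: print(u,a[180:192,u].round(0).astype(int),b[180:192,u].round(0).astype(int))
    c,s=np.cos(.065),np.sin(.065)
    for x in(0,-.004):
        for z in(0,.042,.066): print(x,z,proj("top",(O[0]+c*x,O[1]+s*x,z)).round(2))
```

```text
box range(182, 192)
318 [128 130 129 129 125 114  92  84 106 125 119 124] [133 132 130 132 132 114  82  67  88 115 122 123]
319 [132 130 133 134 132 114  90  81 104 123 123 122] [135 136 137 140 135 114  76  56  81 114 124 123]
320 [132 130 135 135 129 116  88  85 107 119 128 120] [136 134 139 138 131 112  76  57  87 118 126 124]
321 [132 130 131 135 127 111  84  84 107 122 123 120] [134 128 130 133 128 108  67  61  98 122 127 123]
322 [128 128 125 127 122 111  83  83 106 120 126 122] [133 131 132 132 127 104  65  57  97 122 128 123]
323 [130 128 127 130 127 110  85  89 109 120 123 118] [133 130 133 133 129 108  66  60 100 125 129 122]
324 [135 135 135 135 126 110  80  84 109 125 125 125] [139 137 138 137 135 110  65  60  97 124 127 126]
325 [131 133 132 134 134 106  87  93 113 121 125 119] [138 138 137 137 138 110  65  60  97 125 128 125]
326 [133 134 131 133 131 114  87 101 119 124 125 125] [135 138 136 138 135 106  69  64 102 128 128 126]
327 [134 135 139 138 134 113  88 105 119 124 127 120] [141 140 136 139 134 112  68  65 103 119 133 126]
328 [139 135 140 139 138 114  92 105 123
[... 1765 characters left out ...]
 105 124 134 127 126 128 131]
366 [132 115  81  70  76 103 117 126 129 124 126 127] [138 115  86  77  81 107 122 129 129 127 132 130]
367 [134 112  81  78  83 108 119 123 126 130 125 127] [134 117  91  77  85 107 123 129 130 128 128 132]
368 [132 114  85  78  97 110 121 126 129 127 124 124] [138 119  83  82  95 115 123 129 129 133 129 131]
369 [137 117  88  75  96 116 119 128 128 125 125 126] [140 122  86  79  98 116 124 127 128 130 131 128]
370 [135 114  83  75  93 111 120 123 127 124 129 128] [139 119  82  80 102 117 125 130 131 133 128 130]
0 0 [364.66 185.18]
0 0.042 [366.11 183.19]
0 0.066 [366.99 181.99]
-0.004 0 [364.76 186.53]
-0.004 0.042 [366.22 184.59]
-0.004 0.066 [367.1  183.42]
```

Both checks agree: the box's rear edge is seen at row 187.8 and the front plane is predicted at 187.9, and the bystanders are where they were. Handing in.

```bash
python3 -c "
from h import *
o=observe();print(o['time'],o['ft_force'].round(1))
print(sign_off())"
```

```text
16.15 [-0.4  0.5 -0.6]
the job is handed in; nothing more can be done
None
```

I put the dark wooden box in the middle bay and the smaller steel tin in the tallest bay, then handed the job in at 16.15 s. No verdict was reported. I gripped each one, set it part-way into its bay, and pushed it in with closed fingers until they stopped against the roof's front edge, at 11–13 N.

- **Box:** in the last top picture its rear edge is at row 187.8. The bay's front plane is predicted at 187.9, so it sits flush, give or take about 1.5 mm. It is lengthwise and centred in the bay.
- **Tin:** it was upright when last clearly seen, part-way in. It then slid in with only 2–3 N until the fingers met the roof. In the last pictures only a thin strip shows below the roof's front edge. Its final position and upright stance come from the finger stop, because the roof hides it and I could not measure it directly.
- **Bystanders:** the phone stand, puck and whistle look unmoved in both views, judged by eye. The earbud case is hidden by its roof, and I never touched or went into its bay.
- **Robot:** the gripper ended clear of everything, with wrist force near zero.
- **Measurements that disagreed:** the two cameras put the bay fronts 1.5–2 mm apart for the middle and tallest bays, about their stated accuracy. The roofs measured 120 mm deep against the 110 mm given for the inside.

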